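# Clear the mould-stripping jig, then hold its cam lever at full lift

## Task

Take the block brush and sweep the three plaster chunks off the jig's lift plate into the catch tray beside it (brush only, keep the gripper's fingers off the chunks), then stand the brush on its bristles on the open bench and let go of it. With all three chunks in the tray, swing the cam lever up by hand until the lift plate is at its highest, lever straight up, and finish while still holding the lever there, because it springs back when released. Leave the bottle, the cup and the plaster mould alone.

Things in the scene. Friction and masses are not known exactly. Their poses are not given: they have to be found in the camera images.
- jig: Mould-stripping jig fixed to the bench, about 220 x 330 mm; its place and turn (up to 0.25 rad) vary. Origin on the bench, z up. Towards its +y: green bearing cheek, then the cam lever; towards -y: the catch tray. A dark steel lift plate, 12 mm thick, covers jig x -80 to 80, y -70 to 85 mm; its top is 85 mm above the bench when down.
- plate_top (a point): Centre of the lift plate's flat top face, at jig (0, 7.5 mm), 85 mm above the bench when down; axes as the jig's. The plate has no rim.
- lift_plate (a joint): Height of the lift plate above its lowest position, m: 0 down (start), 0.018 at the cam's highest point.
- tray_floor (a point): Centre of the catch tray's inner floor, at jig (0, -122 mm), 5 mm above the bench; axes as the jig's. Open aluminium tray, inside 212 mm (jig x) by 104 mm (jig y). Inner wall 45 mm high, just under the lift plate's -y edge; outer wall (jig y -176 mm) 75 mm high: things pushed over that plate edge drop in.
- cam_shaft (a joint): Cam lever angle, rad, about a level axis along jig +y through jig x 30, 45 mm above the bench. 0 = rest: lever points to jig -x (to the robot), rising 0.17 rad. Grows as it swings up and away; at 1.40 it is straight up and the lift is greatest (within 0.4 mm for +-0.18 rad), beyond that the plate sinks again, stop at 1.85. A spring of 0.12 to 0.3 N m always drives it back to 0.
- cam_lever: The cam lever: steel rod 12 mm thick with a black disc-shaped knob (36 mm across, 22 mm thick, flat faces to jig +-y) at its end, in the plane jig y = 150 mm, just outside the jig. Origin on the shaft axis at jig (30, 0), 45 mm above the bench; it turns with the shaft.
- lever_knob (a point): Centre of the disc knob, 150 mm from the shaft axis. About 70 mm above the bench at rest, 195 mm when the lever stands straight up. It can be pinched from above with the fingers closing along jig y (it turns between them while the lever swings); moving it takes 2 to 6 N.
- brush: Block brush, loose, 160 g, standing on its bristles at the robot's right. Origin: centre of the bristles' underside. Stiff bristle block 28 (x) by 118 (y) mm, 28 high; wooden back 36 x 124, from 28 to 44 high; upright wooden handle 22 (x) by 40 (y), up to 122 mm high. Its long side (y) lies roughly along the robot's x at the start.
- chunk_a_mid (a point): Middle of a broken plaster chunk, 22 x 18 x 16 mm, 14 g, lying loose on the lift plate (its middle is 7 mm above the plate). All three chunks start within jig x -40 to 40 mm and jig y -45 to 10 mm.
- chunk_b_mid (a point): Middle of a second plaster chunk, 20 x 16 x 15 mm, like the first.
- chunk_c_mid (a point): Middle of a third plaster chunk, 21 x 17 x 14 mm, like the first.
- chunk_a: The first chunk; origin at the centre of its underside.
- chunk_b: The second chunk; origin at the centre of its underside.
- chunk_c: The third chunk; origin at the centre of its underside.
- bottle: Bystander: green glass bottle, 60 mm across, 190 mm tall; origin under its centre.
- cup: Bystander: red plastic cup, 80 mm across, 85 mm tall; origin under its centre.
- mould: Bystander: plaster mould block 90 x 150 x 78 mm, 1.6 kg; origin under its centre.

How it is judged:
By the outcome, as a careful person would: the job done as asked, in the order asked, and still so for the second after the job is handed in, while the arm keeps its last pose, push and grip.
It also fails if it takes over 62 s, if anything falls off the work surface, if the arm or the gripper's body presses on something with over 40 N, if the wrist force passes 120 N, or if a joint passes its speed limit or range.

## Robot

A 6-joint arm with a two-finger parallel gripper is mounted at the origin on the work surface. World frame = base frame: x ahead of the robot, y to its left, z up, the work surface at z = 0. Lengths are in m, angles in rad, forces in N, time in s.
With the tool pointing down it reaches from about 0.25 to 0.775 m from the base axis. Payload 4 kg.
Tool frame: the origin (TCP) lies at the very end of the fingers, on their centre line; the grasp point (between the pads) lies 19 mm behind it (robot.tcp_to_grasp is the distance from the TCP to the grasp point, in m); z points along the fingers, y is the line along which they close (so a half turn about z gives the same grasp; the last joint's range is limited). The gripper opens to 94 mm and grips with 3 to 60 N. Pads are 16 mm wide; open, the fingers measure 119 mm over their backs; the gripper's body (75 mm by 177 mm) begins 78 mm behind the grasp point.
Start: joints at [-1.244, 0.087, 1.371, -0, 1.684, -0.103], TCP at [0.229, -0.5, 0.206] pointing down, gripper open.
Joint ranges: [-3.1, 3.1], [-0.76, 2.03], [0.27, 2.55], [-1.08, 4.22], [0.17, 2.65], [-2.57, 2.57]. Speed limits (rad/s): [2.79, 2.79, 3.14, 3.14, 3.14, 3.14].

## Interface

Orientations are given as [roll, pitch, yaw] about the fixed x, y, z axes, in that order (R = Rz(yaw) Ry(pitch) Rx(roll)).
In Python, from bench import robot, imaging, sensors gives the robot as it stands (robot), with the cameras (imaging) and the readings (sensors).
- The arm moves only by the tool nudge_tcp, called after "Call:" as name(argument=value, ...), one argument or row to a line, values as JSON. Schema: {"type":"object","properties":{"increments":{"type":"array","items":{"type":"array","prefixItems":[{"type":"number"},{"type":"array","items":{"type":"number"},"minItems":3,"maxItems":3},{"type":"number"}],"minItems":3,"maxItems":3},"minItems":1,"maxItems":20},"only":{"type":"string"},"quiet":{"type":"boolean"},"lines":{"type":"string"}},"required":["increments"],"additionalProperties":false}. increments is a list of rows, 1 to 20 of them, each written [opening, [dx, dy, dz], turn]: the finger opening in m, then dx, dy, dz in parts of the range, where 1.0 means 0.25 m, then a turn about the tool's z in parts of the range, where 1.0 means pi rad; each row shifts and turns the commanded pose from where the row before left it, along the tool's axes as they then stand; what a row does not reach is not made up. A row lasts 1/12 s, in which the tool goes at most 0.0417 m and 0.125 rad, less where a joint would pass 70% of its speed; a pose out of reach is approached as far as the arm can. The fingers move at their own pace and stop on an object; the grip force is fixed at half the most. Time passes only in rows, so rows that do not move let the fingers close. The tool returns the time, the measured TCP pose, the force, the opening and the grip force at its end. only (a regular expression) keeps the lines of the reply that match it, lines (a string "A,B") keeps lines A to B, and quiet returns only ok. Input that does not fit is refused with a message, and nothing moves.
- sensors.get_obs(): the state, without advancing time (a new reading comes with each control period).
- imaging.snapshot(name): name is "side" or "top"; returns a dict with "color" (420x560x3 uint8, blue, green, red), "fx", "fy", "cx", "cy" (pixels), "k1" (the pictures are not rectified: a ray, as slopes to the right and down, at radius r is drawn at 1 + k1 r^2 times it, then the intrinsics apply), "extrinsics" (4x4, takes a point from world to camera coordinates). Camera axes: x right, y down, z forward; pixel columns grow to the right and rows downward; lengths in m; the calibration is good to about 2 mm. A picture is of the moment at which its call begins. There is no depth.
- robot.close_job(): hands the job in; it is judged then, once.
The state is a dict: "time": time; "joint_positions": joint angles; "qvel": joint speeds; "joint_torque": joint torques, N m; "tool_pos": TCP position; "ee_rot": TCP orientation; "wrist_force": force on the tool from outside, world axes, zero at the start; "wrist_torque": the same for the moment, N m; "width": finger opening in m; "finger_force": force on a finger pad.
Only numpy, scipy, OpenCV 4.12 (cv2) and the standard library are available. Lean on these libraries where they do the work, as an engineer would, in place of code of your own. Each camera call takes 0.05 s, during which the arm holds its last target. There are 200 camera calls.

## Working session

There is one attempt and no reset: what is moved stays moved. The work goes in short steps, Python scripts to look and compute and a tool call to move; the robot and the scene stay as the last step left them, time stands still between calls to the robot, and variables do not carry over. Pictures are saved under pics/ and viewed, at most 10 in all, crops included, and the job is handed in when it is done.

```bash
ls; mkdir -p pics; python3 - <<'E'
from bench import robot, imaging, sensors
import cv2
o=sensors.get_obs(); print(o['time'],o['tool_pos'],o['ee_rot'],o['width'],robot.tcp_to_grasp)
for n in("top","side"):
    s=imaging.snapshot(n); cv2.imwrite(f'pics/{n}0.png',s['color']); print({k:v for k,v in s.items() if k!='color'})
E
```

```text
bench.py
pics
0.0 [ 0.22896798 -0.49945397  0.20430268] [-3.13936324e+00 -1.70659870e-04  4.29776111e-01] 0.09384635910159746 0.0188
{'fx': 533.1728533949642, 'fy': 533.1728533949642, 'cx': 281.7290949014746, 'cy': 202.76790616054288, 'k1': 0.011103042057294695, 'extrinsics': array([[ 0.04195073, -0.99911113, -0.00413238,  0.04582196],
       [-0.97665939, -0.04013527, -0.21101091,  0.60823988],
       [ 0.21065749,  0.01288799, -0.97747497,  1.47061076],
       [ 0.        ,  0.        ,  0.        ,  1.        ]])}
{'fx': 388.89178166525545, 'fy': 388.89178166525545, 'cx': 278.16374485419107, 'cy': 206.24260756502304, 'k1': 0.029417550413761127, 'extrinsics': array([[-0.97165942, -0.23631724, -0.00566874,  0.59889192],
       [-0.1233878 ,  0.52749339, -0.84055111,  0.14372237],
       [ 0.20162695, -0.81602995, -0.54170258,  0.87603845],
       [ 0.        ,  0.        ,  0.        ,  1.        ]])}
```

View pics/top0.png

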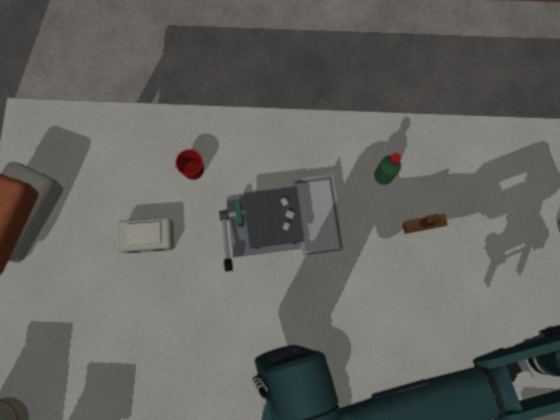

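View pics/side0.png

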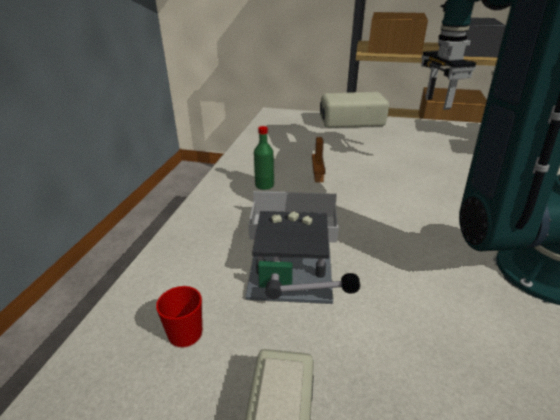

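The top view shows the jig around (280,215), the brush at (425,223), the bottle at (388,168), the cup at (190,165), the mould at (146,235) and the knob at (228,265). I'll enlarge it to get better pixel positions.

```bash
cat > h.py <<'E'
import numpy as np, cv2
from scipy.spatial.transform import Rotation as R
from bench import robot, imaging, sensors
def px2w(s,u,v,z):
    K=np.array([[s['fx'],0,s['cx']],[0,s['fy'],s['cy']],[0,0,1.]])
    x,y=cv2.undistortPoints(np.array([[[u,v]]],float),K,np.array([s['k1'],0,0,0.])).ravel()
    E=s['extrinsics']; c=-E[:3,:3].T@E[:3,3]; d=E[:3,:3].T@[x,y,1]
    return c+d*(z-c[2])/d[2]
def w2px(s,p):
    K=np.array([[s['fx'],0,s['cx']],[0,s['fy'],s['cy']],[0,0,1.]])
    E=s['extrinsics']
    return cv2.projectPoints(np.array(p,float).reshape(-1,1,3),cv2.Rodrigues(E[:3,:3])[0],E[:3,3],K,np.array([s['k1'],0,0,0.]))[0].reshape(-1,2)
def crop(s,f,x0,x1,y0,y1,k):
    cv2.imwrite(f,cv2.resize(s['color'][y0:y1,x0:x1],None,fx=k,fy=k,interpolation=cv2.INTER_CUBIC))
E
python3 - <<'E'
from h import *
s=imaging.snapshot('top'); crop(s,'pics/jig.png',210,350,165,280,5)
a=s['color'][205:240,398:452]; 
b=cv2.resize(a,None,fx=10,fy=10,interpolation=cv2.INTER_CUBIC); cv2.imwrite('pics/br.png',b)
E
```

```text
(no output)
```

View pics/jig.png

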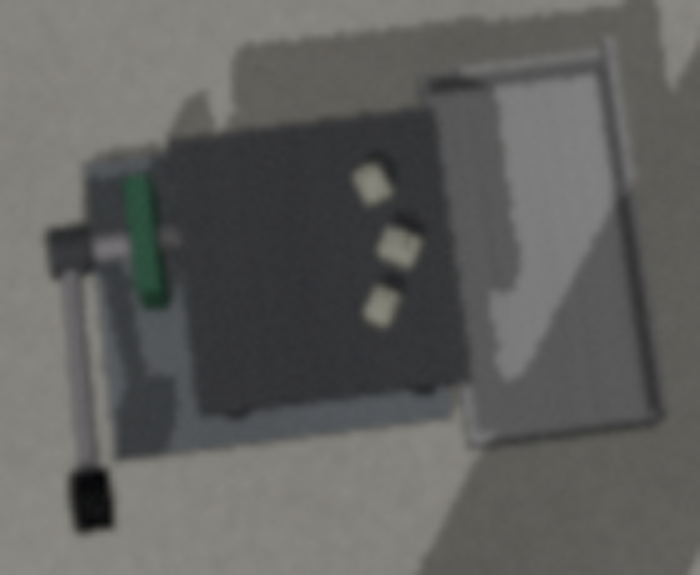

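View pics/br.png

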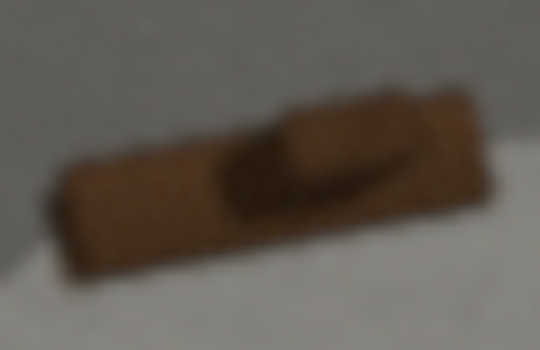

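The crops show:
- **Plate:** corners at jig-crop (165,138), (437,107), (470,382) and (200,415).
- **Chunks:** (373,184), (399,246) and (381,306).
- **Knob:** (92,500).
- **Brush:** the back's corners are at brush-crop (75,165), (470,90), (490,195) and (70,280), and the handle top is around (350,135). The long side lies along world y.

```bash
python3 - <<'E'
from h import *
np.set_printoptions(precision=4,suppress=True)
s=imaging.snapshot('top')
j=lambda X,Y,z:px2w(s,X/5+210-.4,Y/5+165-.4,z)
b=lambda X,Y,z:px2w(s,X/10+398-.45,Y/10+205-.45,z)
P=np.array([j(*p,.085) for p in((165,138),(437,107),(470,382),(200,415))])
J=np.array([[80,85],[80,-70],[-80,-70],[-80,85]])/1000
A=P[:,:2]-P[:,:2].mean(0);B=J-J.mean(0)
H=B.T@A; th=np.arctan2(H[0,1]-H[1,0],H[0,0]+H[1,1]); c,sn=np.cos(th),np.sin(th);Rm=np.array([[c,-sn],[sn,c]])
o=P[:,:2].mean(0)-Rm@J.mean(0); print('jig',o,th,'res',P[:,:2]-(o+J@Rm.T))
for p in((373,184),(399,246),(381,306)):
    w=j(*p,.096)[:2]; print('chunk',w,Rm.T@(w-o))
k=j(92,500,.08)[:2];print('knob',k,Rm.T@(k-o),'exp',o+Rm@[.03-.15*np.cos(.17),.15])
C=[b(*p,.044) for p in((75,165),(470,90),(490,195),(70,280))];print(np.array(C),np.mean(C,0))
print('handle top',np.mean([b(*p,.122) for p in((290,110),(405,92),(415,150),(290,180))],0))
ll=np.mean([C[1]-C[0],C[2]-C[3]],0);print('len',np.linalg.norm(ll),'ang',np.arctan2(ll[1],ll[0]))
for n,u,v,z in(('bottle',388,170,.1),('cup',190,165,.04),('mould',146,235,.078)):print(n,px2w(s,u,v,z))
print('tcp px',w2px(s,sensors.get_obs()['tool_pos']))
E
```

```text
jig [0.5624 0.0858] 0.1633501302016629 res [[ 0.0003  0.001 ]
 [-0.0004 -0.0006]
 [-0.0002  0.0013]
 [ 0.0003 -0.0017]]
chunk [0.6034 0.0638] [ 0.0369 -0.0284]
chunk [0.5684 0.0478] [-0.0003 -0.0385]
chunk [0.5338 0.0565] [-0.033  -0.0243]
knob [0.4206 0.2128] [-0.1192  0.1484] exp [0.4217 0.2147]
[[ 0.5709 -0.2876  0.044 ]
 [ 0.5978 -0.402   0.044 ]
 [ 0.5671 -0.407   0.044 ]
 [ 0.5372 -0.2859  0.044 ]] [ 0.5682 -0.3456  0.044 ]
handle top [ 0.5682 -0.3456  0.122 ]
len 0.12111188022722007 ang -1.3343494033239618
bottle [ 0.706  -0.2277  0.1   ]
cup [0.7148 0.3488 0.04  ]
mould [0.4944 0.4493 0.078 ]
tcp px [[507.3672 350.0061]]
```

Units first: shifts go in shares of 0.25 m and turns go in shares of pi rad. So 0.037 m / 0.25 = 0.148.

```bash
cat >> h.py <<'E'
jo=np.array([.5624,.0858]);jt=.1634
def jig(x,y): return jo+np.array([[np.cos(jt),-np.sin(jt)],[np.sin(jt),np.cos(jt)]])@[x,y]
def to(x,y,z,yaw=None):
    o=sensors.get_obs(); M=R.from_euler('xyz',o['ee_rot']); d=M.inv().apply(np.array([x,y,z])-o['tool_pos'])
    t=0 if yaw is None else -((yaw-o['ee_rot'][2]+np.pi)%(2*np.pi)-np.pi)
    print('t',round(o['time'],2),'tool d',d.round(4),'turn',round(t,3),'now',o['tool_pos'].round(4),o['ee_rot'].round(3))
E
```

Call:
nudge_tcp(
  increments=[
    [0.094, [0.148, 0, 0], 0],
    [0.094, [0.148, 0, 0], 0],
    [0.094, [0.148, 0, 0], 0],
    [0.094, [0.148, 0, 0], 0],
    [0.094, [0.148, 0, 0], 0],
    [0.094, [0.148, 0, 0], 0],
    [0.094, [0.148, 0, 0], 0],
    [0.094, [0.148, 0, 0], 0],
    [0.094, [0.148, 0, 0], 0],
    [0.094, [0.148, 0, 0], 0],
  ],
)

```text
time: 1.03
tool_pos: [0.567, -0.3447, 0.2051]
ee_rot: [-3.141, 0.0, 0.43]
wrist_force: [0.6, -0.9, -0.7]
width: 0.0933
finger_force: 0.0
```

Call:
nudge_tcp(
  increments=[
    [0.094, [0, 0, 0], -0.0366],
    [0.094, [0, 0, 0], -0.0366],
    [0.094, [0, 0, 0], -0.0366],
    [0.094, [0, 0, 0], -0.0366],
    [0.094, [0, 0, 0], -0.0366],
    [0.094, [0, 0, 0], -0.0366],
    [0.094, [0, 0, 0], -0.0366],
    [0.094, [0, 0, 0], -0.0366],
    [0.094, [0, 0, 0], -0.0366],
    [0.094, [0, 0, 0], -0.0366],
    [0.094, [0, 0, 0], -0.0366],
    [0.094, [0, 0, 0], -0.0366],
    [0.094, [0, 0, 0], 0],
    [0.094, [0, 0, 0], 0],
  ],
)

```text
time: 2.2
tool_pos: [0.5654, -0.3458, 0.2051]
ee_rot: [-3.141, -0.0, 1.807]
wrist_force: [0.2, 0.3, 0.1]
width: 0.0937
finger_force: 0.0
```

```bash
python3 -c "
from h import *
to(.5682,-.3456,.075,1.808)"
```

```text
t 2.2 tool d [-0.0005  0.0028  0.1301] turn -0.001 now [ 0.5654 -0.3458  0.2051] [-3.141 -0.     1.807]
```

In the tool's units: 0.026 m / 0.25 = 0.104, 0.003 m / 0.25 = 0.012.

Call:
nudge_tcp(
  increments=[
    [0.07, [0, 0.012, 0.104], 0],
    [0.07, [0, 0, 0.104], 0],
    [0.07, [0, 0, 0.104], 0],
    [0.07, [0, 0, 0.104], 0],
    [0.07, [0, 0, 0.104], 0],
    [0.07, [0, 0, 0], 0],
    [0.07, [0, 0, 0], 0],
  ],
)

```text
time: 2.78
tool_pos: [0.5673, -0.3443, 0.0735]
ee_rot: [-3.139, -0.003, 1.808]
wrist_force: [0.5, -0.2, -0.0]
width: 0.0697
finger_force: 0.0
```

Call:
nudge_tcp(
  increments=[
    [0, [0, 0, 0], 0],
    [0, [0, 0, 0], 0],
    [0, [0, 0, 0], 0],
    [0, [0, 0, 0], 0],
    [0, [0, 0, 0], 0],
    [0, [0, 0, 0], 0],
    [0, [0, 0, 0], 0],
    [0, [0, 0, 0], 0],
  ],
)

```text
time: 3.45
tool_pos: [0.5685, -0.3451, 0.0756]
ee_rot: [3.142, 0.0, 1.81]
wrist_force: [0.8, 0.7, -0.7]
width: 0.0216
finger_force: 30.0
```

In the tool's units: -0.04 m / 0.25 = -0.16, -0.03 m / 0.25 = -0.12.

Call:
nudge_tcp(
  increments=[
    [0, [0, 0, -0.06], 0],
    [0, [0, 0, -0.12], 0],
    [0, [0, 0, -0.16], 0],
    [0, [0, 0, -0.16], 0],
    [0, [0, 0, -0.16], 0],
    [0, [0, 0, -0.08], 0],
    [0, [0, 0, -0.02], 0],
  ],
)

```text
time: 4.03
tool_pos: [0.5697, -0.346, 0.2718]
ee_rot: [3.135, 0.008, 1.81]
wrist_force: [-0.2, -0.1, -1.8]
width: 0.0219
finger_force: 30.0
```

Call:
nudge_tcp(
  increments=[
    [0, [0, 0, 0], -0.0366],
    [0, [0, 0, 0], -0.0366],
    [0, [0, 0, 0], -0.0366],
    [0, [0, 0, 0], -0.0366],
    [0, [0, 0, 0], -0.0366],
    [0, [0, 0, 0], -0.0366],
    [0, [0, 0, 0], -0.0366],
    [0, [0, 0, 0], -0.0366],
    [0, [0, 0, 0], -0.0366],
    [0, [0, 0, 0], -0.0366],
    [0, [0, 0, 0], -0.0366],
    [0, [0, 0, 0], -0.0366],
    [0, [0, 0, 0], -0.0366],
    [0, [0, 0, 0], 0],
    [0, [0, 0, 0], 0],
  ],
)

```text
time: 5.28
tool_pos: [0.568, -0.3447, 0.263]
ee_rot: [3.139, -0.003, -2.981]
wrist_force: [0.5, 0.1, -1.8]
width: 0.0217
finger_force: 30.0
```

```bash
python3 -c "
from h import *
print(sensors.get_obs()['joint_positions'])
to(*jig(.002,.035),.265,.1634+np.pi)"
```

```text
[-6.30807921e-01  3.52629700e-01  9.41499046e-01 -5.52901562e-05
  1.85139979e+00 -2.36189885e+00]
t 5.28 tool d [-0.0651  0.4609 -0.0009] turn -0.003 now [ 0.568  -0.3447  0.263 ] [ 3.139e+00 -3.000e-03 -2.981e+00]
```

In the tool's units: 0.0355 m / 0.25 = 0.142, -0.005 m / 0.25 = -0.02.

Call:
nudge_tcp(
  increments=[
    [0, [-0.02, 0.142, 0], 0],
    [0, [-0.02, 0.142, 0], 0],
    [0, [-0.02, 0.142, 0], 0],
    [0, [-0.02, 0.142, 0], 0],
    [0, [-0.02, 0.142, 0], 0],
    [0, [-0.02, 0.142, 0], 0],
    [0, [-0.02, 0.142, 0], 0],
    [0, [-0.02, 0.142, 0], 0],
    [0, [-0.02, 0.142, 0], 0],
    [0, [-0.02, 0.142, 0], 0],
    [0, [-0.02, 0.142, 0], 0],
    [0, [-0.02, 0.142, 0], 0],
    [0, [-0.02, 0.142, 0], 0],
    [0, [0, 0, 0], 0],
    [0, [0, 0, 0], 0],
  ],
)

```text
time: 6.53
tool_pos: [0.557, 0.1226, 0.2644]
ee_rot: [-3.141, -0.002, -2.977]
wrist_force: [-0.4, -0.5, -2.2]
width: 0.022
finger_force: 30.0
```

```bash
python3 - <<'E'
from h import *
to(*jig(.002,.035),.163,.1634+np.pi)
s=imaging.snapshot('side'); crop(s,'pics/s1.png',220,370,130,310,3)
E
```

```text
t 6.53 tool d [-0.0016 -0.0022  0.1014] turn 0.001 now [0.557  0.1226 0.2644] [-3.141e+00 -2.000e-03 -2.977e+00]
```

View pics/s1.png

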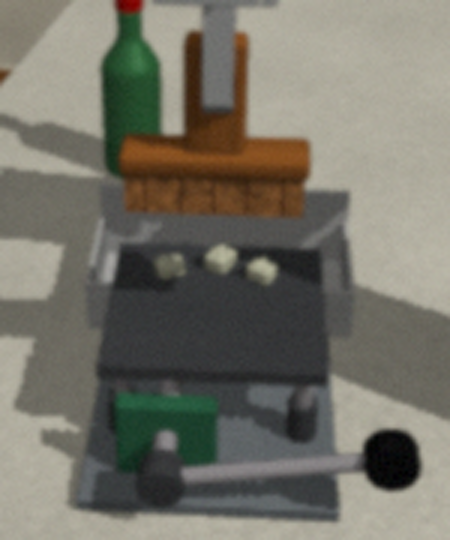

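The brush hangs level, parallel to the plate's edge and behind the chunks, which sit at crop (170,265), (221,258) and (262,270). Next I lower it and sweep.

In the tool's units: 0.025 m / 0.25 = 0.1, 0.02 m / 0.25 = 0.08.

Call:
nudge_tcp(
  increments=[
    [0, [-0.004, 0, 0.08], 0],
    [0, [0, 0, 0.1], 0],
    [0, [0, 0, 0.1], 0],
    [0, [0, 0, 0.08], 0],
    [0, [0, 0, 0.04], 0],
    [0, [0, 0, 0], 0],
    [0, [0, 0, 0], 0],
  ],
)

```text
time: 7.17
tool_pos: [0.5588, 0.1199, 0.1658]
ee_rot: [-3.141, 0.0, -2.98]
wrist_force: [0.7, 0.5, -1.6]
width: 0.0222
finger_force: 30.0
```

```bash
python3 -c "
from h import *
to(*jig(.002,-.085),.163,.1634+np.pi)"
```

```text
t 7.17 tool d [-0.0002 -0.1193  0.0028] turn -0.002 now [0.5588 0.1199 0.1658] [-3.141  0.    -2.98 ]
```

In the tool's units: -0.012 m / 0.25 = -0.048, -0.008 m / 0.25 = -0.032.

Call:
nudge_tcp(
  increments=[
    [0, [0, 0, 0.012], 0],
    [0, [0, -0.016, 0], 0],
    [0, [0, -0.032, 0], 0],
    [0, [0, -0.032, 0], 0],
    [0, [0, -0.032, 0], 0],
    [0, [0, -0.032, 0], 0],
    [0, [0, -0.032, 0], 0],
    [0, [0, -0.032, 0], 0],
    [0, [0, -0.04, 0], 0],
    [0, [0, -0.04, 0], 0],
    [0, [0, -0.048, 0], 0],
    [0, [0, -0.048, 0], 0],
    [0, [0, -0.048, 0], 0],
    [0, [0, -0.048, 0], 0],
    [0, [0, 0, 0], 0],
    [0, [0, 0, 0], 0],
  ],
)

```text
time: 8.5
tool_pos: [0.5781, 0.0017, 0.1623]
ee_rot: [3.141, -0.0, -2.98]
wrist_force: [0.8, 0.7, -3.2]
width: 0.022
finger_force: 30.0
```

```bash
python3 - <<'E'
from h import *
to(*jig(.002,-.085),.163,.1634+np.pi)
E
```

```text
t 8.5 tool d [-0.0001  0.0005 -0.0007] turn -0.002 now [0.5781 0.0017 0.1623] [ 3.141 -0.    -2.98 ]
```

Call:
nudge_tcp(
  increments=[
    [0, [0, 0, -0.08], 0],
    [0, [0, 0, -0.12], 0],
    [0, [0, 0, -0.12], 0],
    [0, [0, 0, -0.08], 0],
    [0, [0, -0.14, 0], 0],
    [0, [0, -0.14, 0], 0],
    [0, [0, -0.14, 0], 0],
    [0, [0, -0.14, 0], 0],
    [0, [0, -0.14, 0], 0],
    [0, [0, 0, 0], 0],
  ],
)

```text
time: 9.33
tool_pos: [0.6066, -0.1759, 0.261]
ee_rot: [-3.139, -0.002, -2.985]
wrist_force: [-0.5, 0.3, -1.7]
width: 0.0219
finger_force: 30.0
```

```bash
python3 - <<'E'
from h import *
s=imaging.snapshot('top'); crop(s,'pics/t2.png',210,410,165,280,4)
to(*jig(0,0),.163)
E
```

```text
t 9.38 tool d [0.0023 0.2621 0.0983] turn 0 now [ 0.6064 -0.1727  0.2612] [ 3.141e+00 -2.000e-03 -2.982e+00]
```

View pics/t2.png

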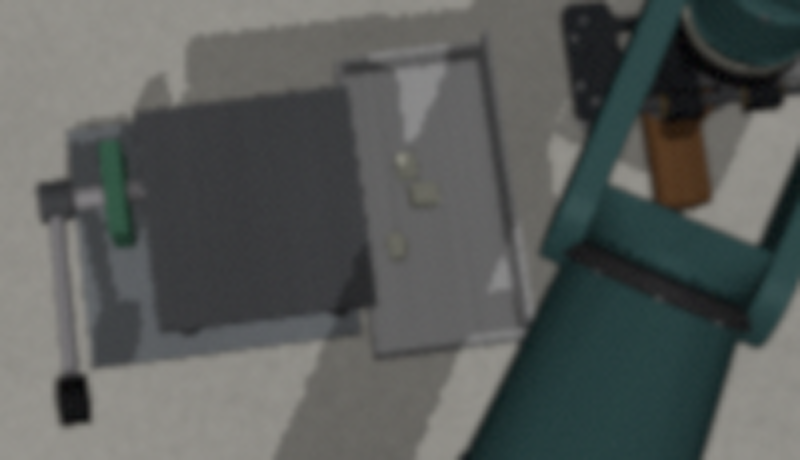

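All three chunks lie on the tray floor at crop (403,160), (424,192) and (397,245), and the plate is clear. Next I set the brush down at about (0.50,-0.33).

```bash
python3 -c "
from h import *
to(.5,-.33,.0765)"
```

```text
t 9.38 tool d [ 0.1298 -0.1386  0.1848] turn 0 now [ 0.6064 -0.1727  0.2612] [ 3.141e+00 -2.000e-03 -2.982e+00]
```

In the tool's units: 0.035 m / 0.25 = 0.14, 0.025 m / 0.25 = 0.1.

Call:
nudge_tcp(
  increments=[
    [0, [0.08, -0.08, 0], 0],
    [0, [0.088, -0.092, 0], 0],
    [0, [0.088, -0.096, 0], 0],
    [0, [0.088, -0.096, 0], 0],
    [0, [0.088, -0.096, 0], 0],
    [0, [0.088, -0.096, 0], 0],
    [0, [0, 0, 0.08], 0],
    [0, [0, 0, 0.14], 0],
    [0, [0, 0, 0.14], 0],
    [0, [0, 0, 0.14], 0],
    [0, [0, 0, 0.1], 0],
    [0, [0, 0, 0.06], 0],
    [0, [0, 0, 0], 0],
    [0, [0, 0, 0], 0],
  ],
)

```text
time: 10.55
tool_pos: [0.5009, -0.3267, 0.097]
ee_rot: [3.14, -0.001, -2.977]
wrist_force: [0.8, -0.7, -2.1]
width: 0.0221
finger_force: 30.0
```

```bash
python3 -c "
from h import *
print(sensors.get_obs()['joint_positions'][5]); to(.5,-.33,.0756)"
```

```text
-2.4087023707872413
t 10.55 tool d [ 0.0014 -0.0031  0.0214] turn 0 now [ 0.5009 -0.3267  0.097 ] [ 3.140e+00 -1.000e-03 -2.977e+00]
```

In the tool's units: 0.008 m / 0.25 = 0.032, 0.006 m / 0.25 = 0.024.

Call:
nudge_tcp(
  increments=[
    [0, [0, 0, 0.032], 0],
    [0, [0, 0, 0.024], 0],
    [0, [0, 0, 0.016], 0],
    [0, [0, 0, 0.008], 0],
    [0, [0, 0, 0], 0],
    [0, [0, 0, 0], 0],
  ],
)

```text
time: 11.05
tool_pos: [0.5009, -0.3285, 0.0776]
ee_rot: [-3.141, 0.0, -2.978]
wrist_force: [-0.3, -0.6, -1.8]
width: 0.022
finger_force: 30.0
```

```bash
python3 -c "
from h import *
to(.5,-.33,.0756)"
```

```text
t 11.05 tool d [ 0.0011 -0.0014  0.002 ] turn 0 now [ 0.5009 -0.3285  0.0776] [-3.141  0.    -2.978]
```

In the tool's units: 0.0015 m / 0.25 = 0.006, 0.001 m / 0.25 = 0.004.

Call:
nudge_tcp(
  increments=[
    [0, [0, 0, 0.006], 0],
    [0, [0, 0, 0.004], 0],
    [0, [0, 0, 0], 0],
    [0, [0, 0, 0], 0],
  ],
)

```text
time: 11.38
tool_pos: [0.5011, -0.3286, 0.0757]
ee_rot: [-3.141, 0.001, -2.978]
wrist_force: [0.1, -0.5, 0.6]
width: 0.0219
finger_force: 30.0
```

Call:
nudge_tcp(
  increments=[
    [0.026, [0, 0, 0], 0],
    [0.03, [0, 0, 0], 0],
    [0.04, [0, 0, 0], 0],
    [0.06, [0, 0, 0], 0],
    [0.07, [0, 0, 0], 0],
    [0.07, [0, 0, 0], 0],
    [0.07, [0, 0, -0.04], 0],
    [0.07, [0, 0, -0.12], 0],
    [0.07, [0, 0, -0.16], 0],
    [0.07, [0, 0, -0.16], 0],
    [0.07, [0, 0, -0.16], 0],
    [0.07, [0, 0, -0.08], 0],
    [0.07, [0, 0, 0], 0],
  ],
)

```text
time: 12.47
tool_pos: [0.5028, -0.3299, 0.2639]
ee_rot: [-3.131, 0.01, -2.978]
wrist_force: [-0.0, 0.9, 1.2]
width: 0.0703
finger_force: 0.0
```

```bash
python3 -c "
from h import *
to(*jig(.03-.15*np.cos(.17),.15),.20,.1634+np.pi)"
```

```text
t 12.47 tool d [-0.008   0.5511  0.058 ] turn -0.0 now [ 0.5028 -0.3299  0.2639] [-3.131  0.01  -2.978]
```

In the tool's units: 0.036 m / 0.25 = 0.144, 0.032 m / 0.25 = 0.128.

Call:
nudge_tcp(
  increments=[
    [0.05, [0, 0.06, 0], 0],
    [0.05, [0, 0.144, 0], 0],
    [0.05, [0, 0.144, 0], 0],
    [0.05, [0, 0.144, 0], 0],
    [0.05, [0, 0.144, 0], 0],
    [0.05, [0, 0.144, 0], 0],
    [0.05, [0, 0.144, 0], 0],
    [0.05, [0, 0.144, 0], 0],
    [0.05, [-0.008, 0.144, 0], 0],
    [0.05, [-0.008, 0.144, 0], 0],
    [0.05, [-0.008, 0.144, 0], 0],
    [0.05, [-0.008, 0.144, 0], 0],
    [0.05, [0, 0.144, 0], 0],
    [0.05, [0, 0.144, 0], 0],
    [0.05, [0, 0.144, 0], 0],
    [0.05, [0, 0.144, 0], 0],
    [0.05, [0, 0.128, 0], 0],
    [0.05, [0, 0, 0], 0],
    [0.05, [0, 0, 0], 0],
  ],
)

```text
time: 14.05
tool_pos: [0.4124, 0.2531, 0.254]
ee_rot: [-3.141, -0.002, -2.975]
wrist_force: [-0.3, -0.2, -0.0]
width: 0.0502
finger_force: 0.0
```

```bash
python3 - <<'E'
from h import *
to(*jig(.03-.15*np.cos(.17),.15),.052,.1634+np.pi)
s=imaging.snapshot('top'); s2=imaging.snapshot('side')
a=cv2.resize(s['color'][140:285,205:460],(800,455),interpolation=3)
cv2.imwrite('pics/t3.png',a)
crop(s2,'pics/s3.png',220,420,110,310,3)
E
```

```text
t 14.05 tool d [-0.0032 -0.0392  0.2021] turn 0.003 now [0.4124 0.2531 0.254 ] [-3.141e+00 -2.000e-03 -2.975e+00]
```

View pics/s3.png

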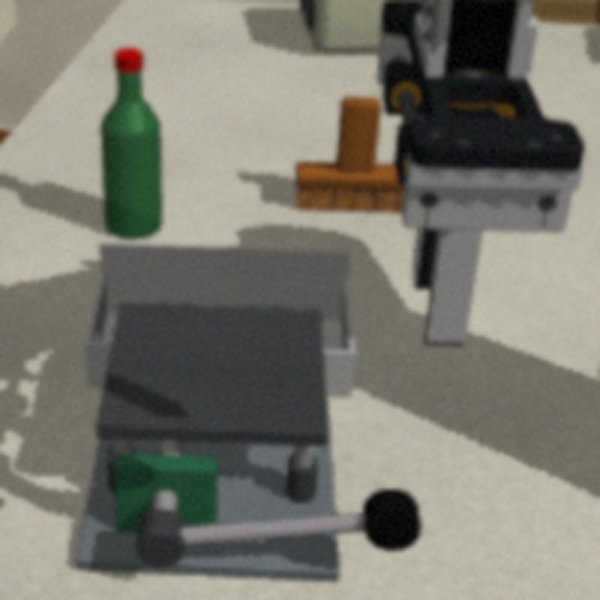

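The brush stands upright on its bristles at crop (350,150), and the knob is at (392,519). I overshot sideways by 39 mm, so I'll correct that and descend onto the knob.

In the tool's units: 0.035 m / 0.25 = 0.14, 0.03 m / 0.25 = 0.12.

Call:
nudge_tcp(
  increments=[
    [0.05, [0, -0.08, 0], 0],
    [0.05, [-0.012, -0.078, 0], 0],
    [0.05, [0, 0, 0.12], 0],
    [0.05, [0, 0, 0.14], 0],
    [0.05, [0, 0, 0.14], 0],
    [0.05, [0, 0, 0], 0],
    [0.05, [0, 0, 0], 0],
  ],
)

```text
time: 14.73
tool_pos: [0.4214, 0.2117, 0.1531]
ee_rot: [-3.14, -0.005, -2.981]
wrist_force: [0.8, 0.4, 0.8]
width: 0.0501
finger_force: 0.0
```

```bash
python3 - <<'E'
from h import *
s=imaging.snapshot('side')
for y in(.15,.161):print(w2px(s,[*jig(.03-.15*np.cos(.17),y),.07]))
to(*jig(.03-.15*np.cos(.17),.15),.052,.1634+np.pi)
E
```

```text
[[350.06038191 282.34370643]]
[[350.53145955 286.44065407]]
t 14.78 tool d [0.0013 0.0022 0.104 ] turn -0.002 now [0.4233 0.2127 0.156 ] [-3.141e+00  1.000e-03 -2.980e+00]
```

In the tool's units: 0.025 m / 0.25 = 0.1, 0.001 m / 0.25 = 0.004.

Call:
nudge_tcp(
  increments=[
    [0.05, [0.004, 0.004, 0.08], 0],
    [0.05, [0, 0, 0.1], 0],
    [0.05, [0, 0, 0.1], 0],
    [0.05, [0, 0, 0.08], 0],
    [0.05, [0, 0, 0.048], 0],
    [0.05, [0, 0, 0], 0],
    [0, [0, 0, 0], 0],
    [0, [0, 0, 0], 0],
    [0, [0, 0, 0], 0],
    [0, [0, 0, 0], 0],
    [0, [0, 0, 0], 0],
  ],
)

```text
time: 15.7
tool_pos: [0.4226, 0.2146, 0.0544]
ee_rot: [-3.141, 0.003, -2.978]
wrist_force: [-0.7, 0.8, 4.5]
width: 0.0216
finger_force: 30.0
```

```bash
python3 - <<'E'
from h import *
to(*jig(.03-.15*np.cos(.17),.15),.052,.1634+np.pi)
for a in np.arange(.17,1.72,.155):
  print((150*(np.cos(.17)-np.cos(a))).round(1),(150*(np.sin(a)-np.sin(.17))).round(1))
E
```

```text
t 15.7 tool d [0.0009 0.0002 0.0024] turn 0.0 now [0.4226 0.2146 0.0544] [-3.141e+00  3.000e-03 -2.978e+00]
0.0 0.0
5.7 22.5
14.8 43.9
27.1 63.6
42.3 81.2
60.0 96.2
79.8 108.3
101.3 117.2
123.8 122.7
147.0 124.6
```

In the tool's units: -0.0113 m / 0.25 = -0.0452, -0.0112 m / 0.25 = -0.0448.

Call:
nudge_tcp(
  increments=[
    [0, [-0.01, 0, -0.0452], 0],
    [0, [-0.0132, 0, -0.0448], 0],
    [0, [-0.0168, 0, -0.0436], 0],
    [0, [-0.02, 0, -0.042], 0],
    [0, [-0.0232, 0, -0.0404], 0],
    [0, [-0.026, 0, -0.0384], 0],
    [0, [-0.0292, 0, -0.0364], 0],
    [0, [-0.032, 0, -0.034], 0],
    [0, [-0.0344, 0, -0.0312], 0],
    [0, [-0.0364, 0, -0.0288], 0],
  ],
)

```text
time: 16.53
tool_pos: [0.4792, 0.2243, 0.1483]
ee_rot: [3.141, -0.007, -2.978]
wrist_force: [-1.5, 1.6, -9.0]
width: 0.0216
finger_force: 30.0
```

```bash
python3 -c "
from h import *
to(*jig(.03,.15),.1785,.1634+np.pi)"
```

```text
t 16.53 tool d [-0.0894 -0.0002 -0.0308] turn 0.0 now [0.4792 0.2243 0.1483] [ 3.141 -0.007 -2.978]
```

In the tool's units: -0.0117 m / 0.25 = -0.0468, -0.0115 m / 0.25 = -0.046.

Call:
nudge_tcp(
  increments=[
    [0, [-0.0384, 0, -0.0256], 0],
    [0, [-0.0404, 0, -0.0228], 0],
    [0, [-0.0424, 0, -0.0196], 0],
    [0, [-0.0436, 0, -0.016], 0],
    [0, [-0.0448, 0, -0.0128], 0],
    [0, [-0.0452, 0, -0.0092], 0],
    [0, [-0.046, 0, -0.0056], 0],
    [0, [-0.0468, 0, -0.002], 0],
    [0, [0, 0, 0], 0],
    [0, [0, 0, 0], 0],
  ],
)

```text
time: 17.37
tool_pos: [0.5661, 0.2393, 0.1781]
ee_rot: [3.14, -0.002, -2.978]
wrist_force: [-1.7, 2.3, -2.7]
width: 0.022
finger_force: 30.0
```

```bash
python3 - <<'E'
from h import *
to(*jig(.03,.15),.1785,.1634+np.pi)
s=imaging.snapshot('side');t=imaging.snapshot('top')
a=cv2.resize(s['color'][110:310,220:420],(450,450),interpolation=3)
b=cv2.resize(t['color'][170:270,215:292],(347,450),interpolation=3)
cv2.imwrite('pics/f.png',np.hstack([a,b]))
E
```

```text
t 17.37 tool d [-0.0013 -0.0008 -0.0004] turn 0.0 now [0.5661 0.2393 0.1781] [ 3.140e+00 -2.000e-03 -2.978e+00]
```

View pics/f.png

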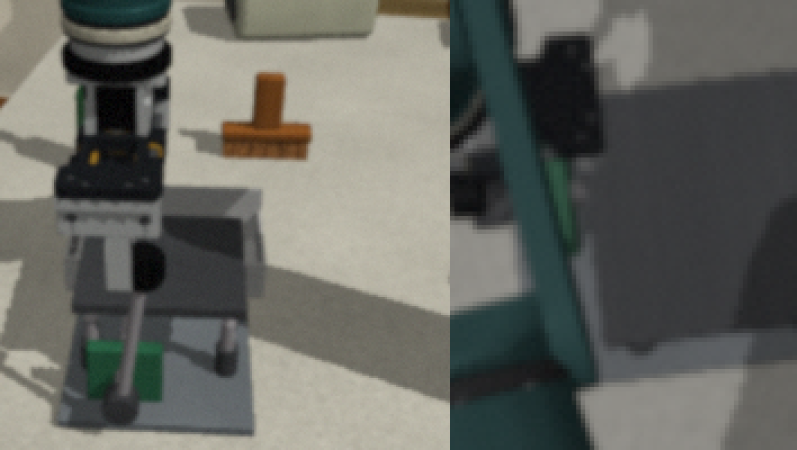

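The brush stands, but the knob, at crop about (146,266), lags the finger at about (118,265). I'll compute the lever angle.

```bash
python3 - <<'E'
from h import *
s=imaging.snapshot('side')
f=lambda p:((w2px(s,p)[0]-[220,110])*2.25).round(0)
for a in(1.1,1.2,1.3,1.4,1.5,1.57):print(a,f([*jig(.03-.15*np.cos(a),.161),.045+.15*np.sin(a)]))
print('hub',f([*jig(.03,.165),.045])); o=sensors.get_obs(); print('grasp',f(o['tool_pos']+[0,0,.0188]),f(o['tool_pos']))
p=cv2.resize(s['color'][195:260,255:310],None,fx=9,fy=9,interpolation=cv2.INTER_CUBIC);cv2.imwrite('pics/k.png',p)
E
```

```text
1.1 [204. 290.]
1.2 [186. 283.]
1.3 [168. 278.]
1.4 [149. 274.]
1.5 [130. 271.]
1.57 [117. 270.]
hub [119. 413.]
grasp [120. 261.] [120. 280.]
```

View pics/k.png

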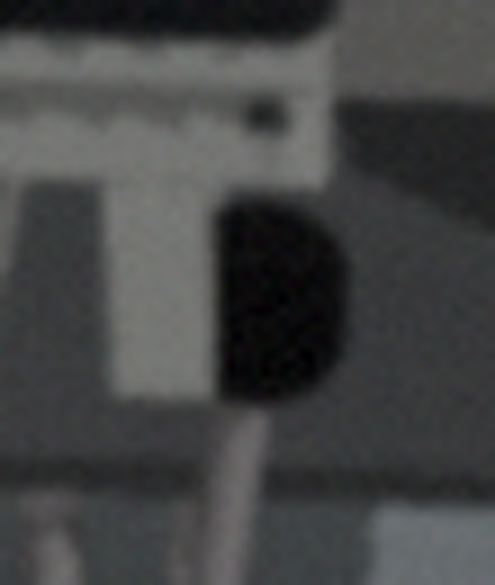

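The knob's centre is at about crop (253,295), so the lever is roughly 0.13 rad short of vertical because the knob slipped in the pads. I'll go a bit further slowly and check.

In the tool's units: -0.003 m / 0.25 = -0.012.

Call:
nudge_tcp(
  increments=[
    [0, [-0.012, 0, 0], 0],
    [0, [-0.012, 0, 0], 0],
    [0, [-0.012, 0, 0], 0],
    [0, [-0.012, 0, 0], 0],
    [0, [0, 0, 0], 0],
    [0, [0, 0, 0], 0],
  ],
)

```text
time: 18.02
tool_pos: [0.5771, 0.2411, 0.1781]
ee_rot: [3.14, -0.002, -2.977]
wrist_force: [-4.4, 2.7, -0.6]
width: 0.0213
finger_force: 30.0
```

```bash
cat > k.py <<'E'
from h import *
s=imaging.snapshot('side'); g=s['color'].max(2)
for v in(224,227,230):
    row=g[v,255:310]; i=np.where(row<35)[0]; print(v,i.min()+255,i.max()+255)
o=sensors.get_obs();print(w2px(s,[o['tool_pos']]),o['tool_pos'],o['wrist_force'])
E
python3 k.py
```

```text
224 273 287
227 273 287
230 273 287
[[267.13494782 234.07564   ]] [0.57707907 0.24112763 0.17807444] [-4.87824564  4.85522997 -0.94631848]
```

In the tool's units: -0.003 m / 0.25 = -0.012.

Call:
nudge_tcp(
  increments=[
    [0, [-0.012, 0, 0], 0],
    [0, [-0.012, 0, 0], 0],
    [0, [-0.012, 0, 0], 0],
    [0, [0, 0, 0], 0],
    [0, [0, 0, 0], 0],
    [0, [0, 0, 0], 0],
  ],
)

```text
time: 18.57
tool_pos: [0.5858, 0.2426, 0.1776]
ee_rot: [3.14, -0.003, -2.977]
wrist_force: [-4.9, 4.0, -0.8]
width: 0.0217
finger_force: 30.0
```

```bash
python3 k.py; python3 - <<'E'
from h import *
s=imaging.snapshot('side');crop(s,'pics/k2.png',245,315,195,305,5)
t=imaging.snapshot('top'); a=cv2.resize(t['color'][170:280,215:345],None,fx=4.23,fy=5,interpolation=3)
b=cv2.imread('pics/k2.png'); cv2.imwrite('pics/k2.png',cv2.resize(np.hstack([b,cv2.resize(a,(450,550))]),(800,550)))
E
```

```text
224 268 282
227 268 282
230 268 282
[[262.25742238 234.10751012]] [0.58577105 0.24263182 0.17760965] [-5.50680024  3.35316667 -1.87235527]
```

View pics/k2.png

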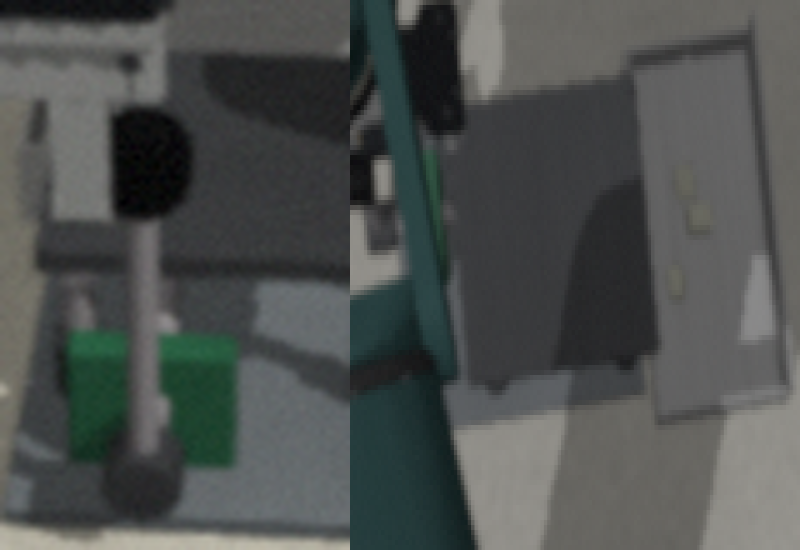

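The rod is now vertical in the picture, running from the knob at (146,160) to the hub at (144,470), and the chunks are still in the tray. I'll add a small final nudge, check it holds for a second, then hand in.

In the tool's units: -0.002 m / 0.25 = -0.008.

Call:
nudge_tcp(
  increments=[
    [0, [-0.008, 0, 0], 0],
    [0, [0, 0, 0], 0],
    [0, [0, 0, 0], 0],
    [0, [0, 0, 0], 0],
    [0, [0, 0, 0], 0],
    [0, [0, 0, 0], 0],
    [0, [0, 0, 0], 0],
    [0, [0, 0, 0], 0],
    [0, [0, 0, 0], 0],
    [0, [0, 0, 0], 0],
    [0, [0, 0, 0], 0],
    [0, [0, 0, 0], 0],
    [0, [0, 0, 0], 0],
  ],
)

```text
time: 19.8
tool_pos: [0.5874, 0.2429, 0.1775]
ee_rot: [3.14, -0.004, -2.977]
wrist_force: [-5.0, 3.6, -2.8]
width: 0.0215
finger_force: 30.0
```

```bash
python3 k.py
```

```text
224 267 281
227 267 281
230 267 281
[[261.32186897 234.1370898 ]] [0.58743788 0.24293409 0.177478  ] [-5.13667566  4.26842285 -1.56645716]
```

```bash
python3 -c "
from bench import robot, imaging, sensors
print(robot.close_job())"
```

```text
the job is handed in; nothing more can be done
None
```

I handed the job in at about 20 s: all three chunks are in the tray, the brush stands released on its bristles on the open bench, and the gripper is still holding the lever upright to within about 0.05 rad by the camera, after the knob slipped in the pads and I corrected it.

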